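Clamp a tile sample in the viewer and switch its light on

ROBOT

A 6-joint arm with a two-finger parallel gripper is mounted at the origin on the work surface. World frame = base frame: x ahead of the robot, y to its left, z up, the work surface at z = 0. Lengths are in m, angles in rad, forces in N, time in s.
With the tool pointing down it reaches from about 0.275 to 0.825 m from the base axis. Payload 4.9 kg.
Tool frame: the origin (TCP) lies at the very end of the fingers, on their centre line; the grasp point (between the pads) lies 19 mm behind it; z points along the fingers, y is the direction in which the jaws open and shut (so a half turn about z gives the same grasp; the last joint's range is limited). The gripper opens to 85 mm and grips with 20 to 120 N. Pads are 22 mm wide; open, the fingers measure 114 mm over their backs; the gripper's body (76 mm by 85 mm) begins 54 mm behind the grasp point. The pads swing forward as they close: fully open they stand 13 mm farther back than shut.
Start: joints at [-1.441, 0.326, -0.193, 1.052, 0, 1.437], TCP at [0.143, -0.531, 0.231] pointing down, gripper open.
Joint ranges: [-2.65, 2.65], [-0.97, 1.79], [-1.3, 1.35], [-1.93, 2.1], [-1.47, 1.37], [-3.14, 3.14]. Speed limits (rad/s): [2.57, 2.57, 3.14, 3.14, 3.14, 3.14].

INTERFACE

Orientations are given as a unit quaternion [x, y, z, w].
In Python, from plant import telemetry, viewer, robot gives the robot as it stands. The module is installed in compiled form; this text tells all that it offers.
- The arm moves only by the tool play_rows, never from a script. Its argument "deltas" is a list of rows, each an object of numbers: "gripper": the opening, from -1 (shut) to 1 (fully open); "x", "y", "z": the shift along the tool's x, y, z in mm; "yaw": the turn about the tool's z in degrees. In form: [{"gripper": .., "x": .., "y": .., "z": .., "yaw": ..}, ...]. A call has 1 to 10 rows; each row is the pose to reach, as a shift and turn from the pose commanded when the call began, along the tool's axes at that moment; what a row does not reach only later rows make up. A row lasts 1/8 s, in which the tool goes at most 62.5 mm and 10.7 degrees, less where a joint would pass 70% of its speed; a pose out of reach is approached as far as the arm can. A call with a gripper value outside its range is refused whole. The fingers move at their own pace and stop on an object; "squeeze" is the grip in N (left out, the last holds). Time passes only in rows, so rows that repeat a pose let the fingers close. It gives the time, the measured TCP pose, the force and the opening at its end, in the units of the state.
- telemetry.sense(): the state, without advancing time (a new reading comes with each control period).
- viewer.camera(name): name is "scene" or "top"; returns the picture (400x640x3 uint8, red, green, blue); there is no depth.
- viewer.get_calibration(name): a dict with "fx", "fy", "cx", "cy" (pixels), "world_to_cam" (4x4, takes a point from world to camera coordinates). Camera axes: x right, y up, looking along -z (the intrinsics and any distortion apply to the point x, -y, -z); pixel columns grow to the right and rows downward; lengths in m; the calibration is good to about 2 mm. A picture is of the moment at which its call begins. get_calibration takes no time and is no camera call.
- robot.hand_in(): hands the job in, once; it reports no verdict.
The state is a dict: "time": time; "q": joint angles; "joint_vel": joint speeds; "effort": joint torques, N m; "position": TCP position; "ee_rot": TCP orientation; "force": force on the tool from outside, world axes, zero at the start; "wrist_torque": the same for the moment, N m; "gripper_width": finger opening in m.
Only numpy, scipy, OpenCV 4.12 (cv2) and the standard library are available. Lean on these libraries where they do the work, as an engineer would, in place of code of your own. Each camera call takes 0.05 s, during which the arm holds its last target.

TASK

Lay the small square tile flat on the viewer's metal bed, squarely in line between the sliding stop and the fence. Then, holding the stop's thumb button down, slide the stop along until it holds the tile up against the fence, and let the button go. Last, push the slide switch on the sloped panel, under the light bar, fully across towards the raised dot by its small ridge; leave the other tiles and the glue bottle where they are and take the hand away.

Things in the scene. Friction and masses are not known exactly. Their poses are not given: they have to be found in the camera images.
- tile: The sample: a small square grey speckled stone tile, 50 x 50 x 14 mm, about 80 g, lying flat and loose on the table to the left or right of the viewer. Origin at the centre of its underside, z up through its thickness, x and y along its edges.
- viewer: The tile viewer, a fixed bench machine: grey base slab 260 x 260 x 16 mm with a bed, fence and sliding stop in front, and a white console and light bar behind. Origin at the centre of the slab's underside; x points away from the robot, y to the left along the bed; it is turned up to 12 degrees. 'Viewer x, y, z' below are mm in this frame.
- bed_spot (a point): Point on the bed surface under the tile's centre when the tile lies against the fence: viewer x -85, y 80, z 16. Axes as the viewer's. The bed is a bright metal strip on the slab, 64 mm wide, along y, centred on x -85, surface at z 16, with a flush dark slot. Beside it only the console's foot, from x -20 on.
- fence (a point): Middle of the fence's foot on the side towards the stop: viewer x -85, y 105, z 16. The fence is a fixed steel block at the left (+y) end of the bed, 14 mm high, 70 mm wide (x), 15 mm thick. Axes as the viewer's.
- stop (a joint): Place of the sliding stop (m), 0 to 0.12, growing towards the fence (viewer +y). A dark steel carriage on the bed, 60 mm wide (x), 70 mm long (y), body 26 mm high. Its flat face to the fence is at viewer y = -55 mm + value: 0.110 with the tile held against the fence. Locked by a toothed catch (3 mm play) unless its button is down; then it slides with about 1.5 N.
- release (a joint): Travel of the stop's thumb button (m): 0 up (locked) to 0.006 fully down. About 4 N to start, 6.5 N fully down; springs back up when let go. The catch is free from 3 mm down; hold it there while sliding.
- release_top (a point): Centre of the thumb button's top, 36 mm above the bed when up, 35 mm behind the stop's face (viewer x -85, y -90 + stop value). Black, 36 (x) by 46 mm (y), in a 54 mm gap between the stop's two cross walls (each 8 mm thick, tops 10 mm above the button); open on the x sides. Moves with stop and button. Axes as the viewer's.
- panel (a point): Middle of the console's sloped panel: viewer x 30, y 0, z 75. Its z axis is the panel's outward normal, 35 degrees off vertical, leaning to the robot; y along the viewer's y, x up the slope. The panel is 250 mm wide and runs from x -20, z 40 to x 80, z 110; flat and free for 80 mm on both sides of the switch.
- switch (a joint): Place of the slide switch (m): 0 off (start), 0.012 on. A black plate flush in the middle of the panel, with one ridge; it slides along viewer +y (left seen from the robot) to on, towards a small raised steel dot on the panel. A sprung detent drives it to the nearer end; about 3 to 4 N gets it over the middle.
- ridge_top (a point): Middle of the top of the switch's ridge, 5 mm off the panel. The ridge is 5 mm thick along the slide (y) and 20 mm long up the slope. Off: 6 mm to the -y side of panel; on: 6 mm to its +y side. Axes as panel's.
- light_bar (a point): Middle of the lower front edge of the light bar: viewer x 52, y 0, z 175. The bar is fixed above the upper panel, 40 mm deep (to x 92), 30 mm high, 250 mm wide, on end posts at y -113 and 113 (x 64 to 86). A hand held upright at the switch would strike it: come in leaning with the panel. Axes as the viewer's.
- brick_tile: Bystander: an oblong stone tile 50 x 100 x 14 mm, loose on the table. Origin at the centre of its underside.
- hex_tile: Bystander: a six-sided stone tile, 60 mm across the flats and 14 mm thick, loose on the table. Origin at the centre of its underside.
- glue: Bystander: a white glue bottle, 52 mm in diameter, 150 mm high, standing on the table at the left. Origin at the centre of its underside.
Not all that is in view belongs to the job. What is shaped like the tile but black or turquoise is not meant.

How it is judged:
By the outcome, as a careful person would: the job done as asked, in the order asked, and still so for the second after the job is handed in, with the robot touching nothing.
It also fails if it takes over 58 s, if anything falls off the work surface, if the arm or the gripper's body presses on something with over 40 N, if the wrist force passes 120 N, or if a joint passes its speed limit or range.

## Working session

There is one attempt and no reset: what is moved stays moved. The work goes in short steps, Python scripts to look and compute and a tool call to move; the robot and the scene stay as the last step left them, time stands still between calls to the robot, and variables do not carry over. Pictures are saved under pics/ and viewed, and the job is handed in when it is done.

Besides the shell and the picture viewer there is one more tool, called as a command line: name --argument value ..., lists and objects as JSON in quotes. play_rows: Moves the arm, as the interface text tells. Its arguments: {"type":"object","properties":{"deltas":{"type":"array","items":{"type":"object","properties":{"gripper":{"type":"number"},"x":{"type":"number"},"y":{"type":"number"},"z":{"type":"number"},"yaw":{"type":"number"}}}},"squeeze":{"type":"number"}},"required":["deltas"]}

```bash
mkdir -p pics; ls; python3 - <<'E'
from plant import telemetry, viewer, robot
import cv2,json
for n in ("scene","top"):
    im=viewer.camera(n); cv2.imwrite(f"pics/{n}0.png",im[:,:,::-1])
    c=viewer.get_calibration(n); print(n,c)
print(telemetry.sense())
E
```

```text
pics
scene {'fx': 434.9185266110415, 'fy': 434.9185266110415, 'cx': 318.1890252921534, 'cy': 193.80347128905487, 'world_to_cam': array([[ 0.98869721, -0.1495028 , -0.01125826, -0.53734712],
       [ 0.13194739,  0.83202344,  0.53881989, -0.14076719],
       [-0.07118795, -0.53421522,  0.84234576, -1.27257143],
       [ 0.        ,  0.        ,  0.        ,  1.        ]])}
top {'fx': 436.58554823900175, 'fy': 436.58554823900175, 'cx': 324.42555376635596, 'cy': 205.2949763933728, 'world_to_cam': array([[ 0.00767479, -0.99996844,  0.00205101,  0.00943695],
       [ 0.99661217,  0.00781695,  0.08187238, -0.55427524],
       [-0.08188583,  0.00141571,  0.99664071, -1.26928792],
       [ 0.        ,  0.        ,  0.        ,  1.        ]])}
{'time': 0.1, 'q': array([-1.44120343e+00,  3.26860901e-01, -1.93485616e-01,  1.05196885e+00,
        4.41645110e-06,  1.43662863e+00]), 'joint_vel': array([-0.00111043, -0.00069321,  0.00250567,  0.00020183, -0.00230602,
        0.00030267]), 'effort': array([ 2.93037283e-04, -4.44238687e+01,  2.63037640e+01,  7.86145160e-03,
       -1.03337659e-04,  1.00487725e-06]), 'position': array([ 0.14335539, -0.53046277,  0.23058429]), 'ee_rot': array([ 9.91316104e-01,  1.31498305e-01,  3.94554148e-06, -7.59512155e-04]), 'force': array([ 0.57780993, -0.18408249, -1.26988628]), 'wrist_torque': array([-0.01979532, -0.01071499,  0.023402  ]), 'gripper_width': 0.08501912356090154}
```

View pics/scene0.png

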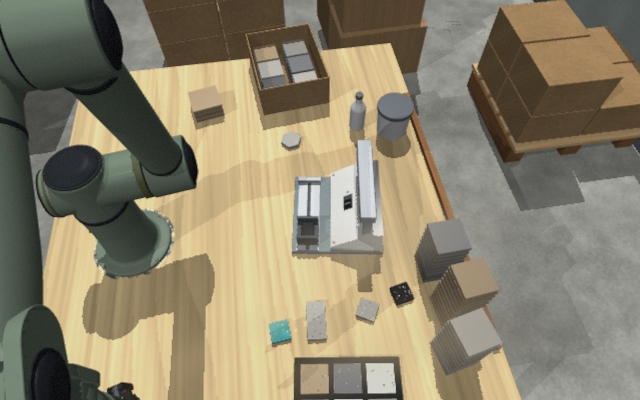

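View pics/top0.png

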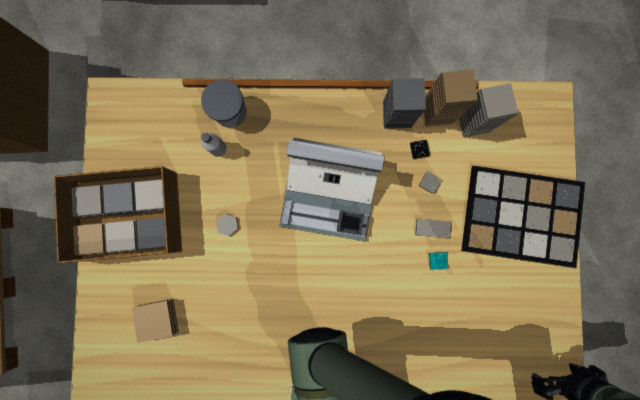

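```bash
python3 - <<'E'
import cv2
t=cv2.imread("pics/top0.png"); s=cv2.imread("pics/scene0.png")
def crop(im,x0,y0,w,h,k,n):
    c=cv2.resize(im[y0:y0+h,x0:x0+w],None,fx=k,fy=k,interpolation=cv2.INTER_CUBIC)
    for x in range((x0//10+1)*10,x0+w,10): cv2.line(c,((x-x0)*k,0),((x-x0)*k,4 if x%50 else 14),(0,0,255),1)
    for y in range((y0//10+1)*10,y0+h,10): cv2.line(c,(0,(y-y0)*k),(4 if y%50 else 14,(y-y0)*k),(0,0,255),1)
    cv2.imwrite(n,c)
crop(t,270,130,125,120,6,"pics/t_v.png")
crop(s,280,135,115,125,4,"pics/s_v.png")
crop(t,400,130,70,150,4,"pics/t_t.png")
crop(s,260,270,160,80,5,"pics/s_t.png")
E
```

```text
(no output)
```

View pics/t_v.png

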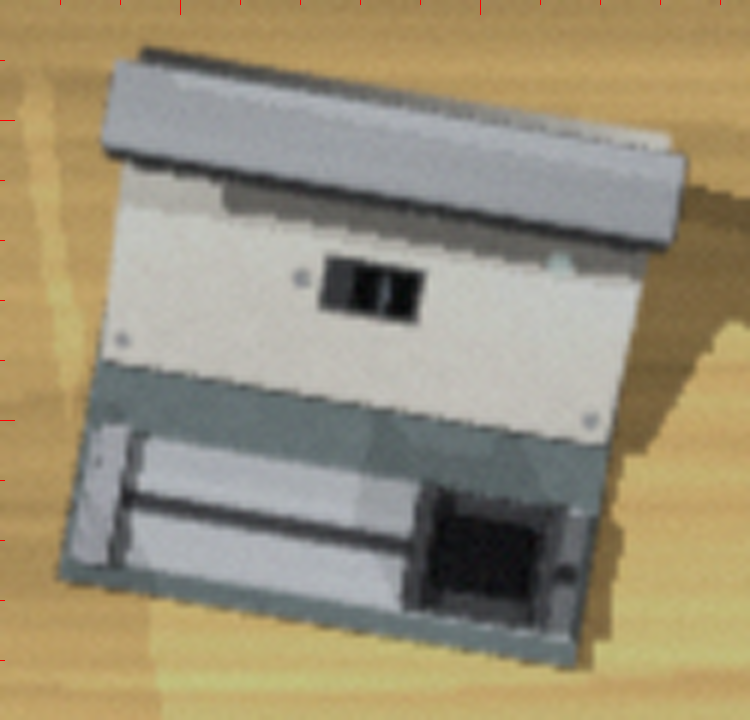

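View pics/s_v.png

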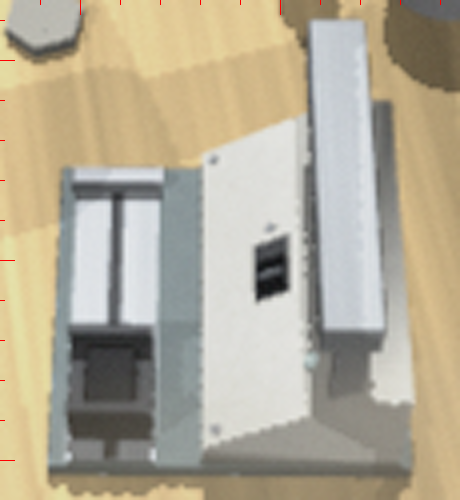

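View pics/t_t.png

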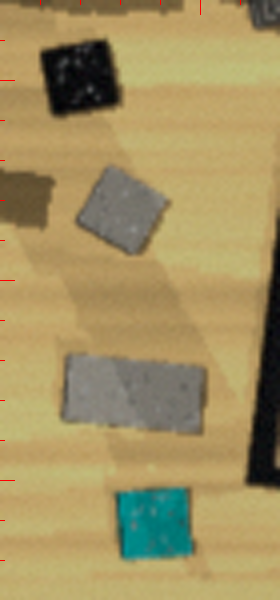

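View pics/s_t.png

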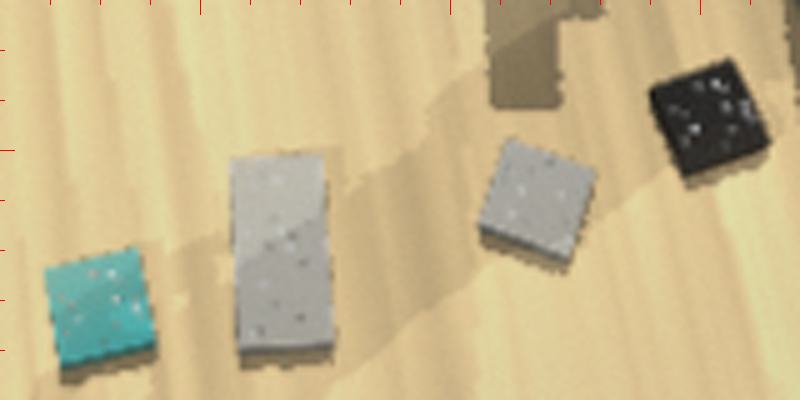

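```bash
cat > h.py <<'E'
import numpy as np
from plant import viewer
C={n:viewer.get_calibration(n) for n in("scene","top")}
def proj(n,P):
    c=C[n];P=np.atleast_2d(P);Q=(c['world_to_cam']@np.c_[P,np.ones(len(P))].T).T
    return np.c_[c['cx']+c['fx']*Q[:,0]/-Q[:,2], c['cy']-c['fy']*Q[:,1]/-Q[:,2]]
def T(p,P):
    P=np.atleast_2d(P)/1000.;c,s=np.cos(p[2]),np.sin(p[2])
    return np.c_[p[0]+c*P[:,0]-s*P[:,1],p[1]+s*P[:,0]+c*P[:,1],P[:,2]]
E
cat > fit.py <<'E'
from h import *
from scipy.optimize import least_squares
top=[((-20,125,40),(104,361)),((-20,-125,40),(606,444)),((-130,130,16),(60,579)),((-130,-130,16),(576,666)),((30,0,75),(372,290)),((92,125,205),(116,60)),((92,-125,205),(686,155))]
sc=[((-20,125,40),(202,155)),((-20,-125,40),(202,463)),((-130,-130,16),(48,467)),((-130,130,16),(63,168)),((30,0,75),(272,268)),((52,-125,205),(322,331)),((92,-125,205),(385,329)),((52,125,205),(309,20)),((92,125,205),(363,22))]
A=np.array([a for a,_ in top]);a=np.array([b for _,b in top])/6+[270,130]
B=np.array([a for a,_ in sc]);b=np.array([b for _,b in sc])/4+[280,135]
def r(p,w=(1,1)): return np.r_[w[0]*(proj('top',T(p,A))-a).ravel(),w[1]*(proj('scene',T(p,B))-b).ravel()]
np.set_printoptions(precision=4,suppress=True)
for w in((1,1),(1,0),(0,1)):
    f=least_squares(r,[.55,0,0],args=(w,),loss='soft_l1');print(w,f.x,np.degrees(f.x[2]))
    if w==(1,1): print(r(f.x).reshape(-1,2).round(1).tolist()); 
tt=np.array([(112,166),(171,202),(139,253),(77,221)])/4+[400,130]
ts=np.array([(512,137),(596,173),(568,260),(480,226)])/5+[260,270]
L=np.array([(-25,25,14),(-25,-25,14),(25,-25,14),(25,25,14)])
for w in((1,1),(1,0),(0,1)):
  best=None
  for k in range(4):
   for j in range(4):
    g=lambda p:np.r_[w[0]*(proj('top',T(p,np.roll(L,k,0)))-tt).ravel(),w[1]*(proj('scene',T(p,np.roll(L,j,0)))-ts).ravel()]
    f=least_squares(g,[.6,-.24,0.3]);
    if best is None or f.cost<best.cost-1e-9:best=f
  print('tile',w,best.x,np.degrees(best.x[2])%90,best.cost,best.fun.round(1))
E
python3 fit.py
```

```text
(1, 1) [ 0.5988 -0.0033 -0.1602] -9.176901444782775
[[-0.2, -0.9], [0.4, -0.5], [-0.3, -0.2], [0.3, 0.0], [0.3, -0.4], [0.1, -1.0], [1.1, -0.7], [-0.7, -0.1], [-0.3, -3.8], [-0.8, 0.3], [-0.9, -0.3], [-0.5, 0.2], [-0.3, 0.2], [0.2, 0.7], [-0.8, -0.6], [0.1, -1.1]]
(1, 0) [ 0.5973 -0.0026 -0.1575] -9.02483406216494
(0, 1) [ 0.5999 -0.0041 -0.1635] -9.368849874178409
tile (1, 1) [ 0.6279 -0.3051  3.0359] 83.94408213402468 1183.5845307807185 [ -6.   17.6  -4.1  10.5   5.4 -18.7   4.3 -12.6  -5.5   3.4 -20.5  15.
   4.3  -3.3  19.7 -15.3]
tile (1, 0) [ 0.6257 -0.3054 -0.1636] 80.625689637742 514.0663130628802 [ -6.3  17.8  -4.5  11.7   5.9 -17.4   5.  -12.2  -0.    0.   -0.    0.
   0.   -0.    0.   -0. ]
tile (0, 1) [ 0.6296 -0.3048  3.1004] 87.63749461828755 667.4208734107057 [  0.    0.   -0.   -0.   -0.   -0.    0.    0.   -5.4   3.8 -19.2  15.3
   5.4  -4.2  19.6 -16. ]
```

```bash
sed -i 's/(202,463)/(202,449)/; s/^L=.*/L=np.array([(-25,25,14),(25,25,14),(25,-25,14),(-25,-25,14)])/' fit.py; python3 fit.py
```

```text
(1, 1) [ 0.5988 -0.0032 -0.1603] -9.183914652485655
[[-0.2, -0.9], [0.4, -0.5], [-0.4, -0.2], [0.3, 0.0], [0.3, -0.4], [0.0, -1.0], [1.0, -0.8], [-0.7, -0.1], [-0.3, -0.3], [-0.8, 0.3], [-0.9, -0.3], [-0.5, 0.2], [-0.3, 0.1], [0.2, 0.7], [-0.8, -0.7], [0.1, -1.2]]
(1, 0) [ 0.5973 -0.0026 -0.1575] -9.02483406216494
(0, 1) [ 0.6    -0.0037 -0.1637] -9.379966739571467
tile (1, 1) [ 0.6276 -0.3055 -2.1098] 59.118336142710106 3.0549456366628056 [ 0.2 -0.9 -0.1 -1.3 -0.5  0.1  0.6 -0.6 -1.1  0.3  0.   0.  -0.4  0.2
 -1.  -0.2]
tile (1, 0) [ 0.6255 -0.3054 -2.1099] 59.11382607901923 0.8591518828063416 [ 0.2 -0.3 -0.2 -0.7 -0.5  0.8  0.5  0.1  0.   0.  -0.   0.  -0.  -0.
  0.  -0. ]
tile (0, 1) [ 0.6292 -0.3055 -0.5393] 59.100954473520964 0.5086999859365102 [-0.   0.  -0.  -0.   0.  -0.   0.   0.  -0.5  0.2  0.6 -0.   0.2  0.1
 -0.4 -0.3]
```

```bash
cat > go.py <<'E'
import numpy as np
from scipy.spatial.transform import Rotation as R
from plant import telemetry
V=(0.5988,-0.0032,np.radians(-9.18))
def vw(x,y,z=0):
    c,s=np.cos(V[2]),np.sin(V[2]);return np.array([V[0]+(c*x-s*y)/1e3,V[1]+(s*x+c*y)/1e3,z/1e3])
def st():
    s=telemetry.sense();M=R.from_quat(s['ee_rot']).as_matrix()
    print('t %.2f'%s['time'],'pos',(s['position']*1e3).round(1),'jawang %.2f'%np.degrees(np.arctan2(M[1,1],M[0,1])),'tilt',M[:,2].round(3),'F',s['force'].round(1),'w %.4f'%s['gripper_width'],'q',s['q'].round(2));return s,M
def delta(p,jaw):
    s,M=st();d=M.T@(np.array(p)-s['position'])*1e3
    a=np.degrees(np.arctan2(M[1,1],M[0,1]));y=-(jaw-a);y=(y+180)%360-180
    print('delta xyz',d.round(1),'yaw',round(y,1))
def vp():
    s,M=st();c,n=np.cos(V[2]),np.sin(V[2]);d=(s['position'][:2]-V[:2])*1e3
    print('viewer xyz',(c*d[0]+n*d[1]).round(1),(-n*d[0]+c*d[1]).round(1),(s['position'][2]*1e3).round(1))
E
python3 -c "
from go import *
delta([.6276,-.3055,.1],-30.9)
import h
for n in('top','scene'):
  print(n,h.proj(n,np.array([vw(-85,-90+v,52) for v in(0,10,20)])).round(1).tolist(), h.proj(n,np.array([vw(-85,-55+v,42) for v in(0,10,20)])).round(1).tolist())"
```

```text
t 0.10 pos [ 143.4 -530.5  230.6] jawang -74.89 tilt [-0.     0.002 -1.   ] F [ 0.6 -0.2 -1.3] w 0.0850 q [-1.44  0.33 -0.19  1.05  0.    1.44]
delta xyz [526.1 -90.7 130.8] yaw -44.0
top [[356.3, 223.3], [352.9, 222.7], [349.4, 222.1]] [[344.2, 221.4], [340.8, 220.8], [337.4, 220.2]]
scene [[307.0, 233.7], [307.1, 230.5], [307.2, 227.4]] [[307.5, 224.4], [307.5, 221.3], [307.6, 218.3]]
```

play_rows --deltas '[{"gripper": 1,"x": 526,"y": -91,"z": 131,"yaw": -44},{"gripper": 1,"x": 526,"y": -91,"z": 131,"yaw": -44},{"gripper": 1,"x": 526,"y": -91,"z": 131,"yaw": -44},{"gripper": 1,"x": 526,"y": -91,"z": 131,"yaw": -44},{"gripper": 1,"x": 526,"y": -91,"z": 131,"yaw": -44},{"gripper": 1,"x": 526,"y": -91,"z": 131,"yaw": -44},{"gripper": 1,"x": 526,"y": -91,"z": 131,"yaw": -44},{"gripper": 1,"x": 526,"y": -91,"z": 131,"yaw": -44},{"gripper": 1,"x": 526,"y": -91,"z": 131,"yaw": -44},{"gripper": 1,"x": 526,"y": -91,"z": 131,"yaw": -44}]' --squeeze 40

```text
time: 1.35
position: [0.6293, -0.3029, 0.0978]
ee_rot: [0.869, 0.495, -0.0, -0.001]
force: [-1.2, -0.1, -0.3]
gripper_width: 0.0851
```

play_rows --deltas '[{"gripper": 1,"x": 0,"y": 0,"z": 0,"yaw": 0}]'

```text
time: 1.48
position: [0.6268, -0.3057, 0.0996]
ee_rot: [0.87, 0.493, -0.001, -0.001]
force: [-0.6, -0.1, -0.2]
gripper_width: 0.0851
```

```bash
cat > snap.py <<'E'
import sys,cv2
from plant import viewer
n,x0,y0,w,h,k,o=sys.argv[1],*map(int,sys.argv[2:7]),sys.argv[7]
im=viewer.camera(n)[:,:,::-1]
cv2.imwrite(o,cv2.resize(im[y0:y0+h,x0:x0+w],None,fx=k,fy=k,interpolation=cv2.INTER_CUBIC))
E
python3 -c "
from go import *
delta([.6276,-.3055,.1],-30.9)"
python3 snap.py top 380 120 110 100 6 pics/a1.png; python3 snap.py scene 300 230 150 110 5 pics/a2.png
```

```text
t 1.48 pos [ 626.8 -305.7   99.6] jawang -30.87 tilt [-0.002  0.    -1.   ] F [-0.6 -0.1 -0.2] w 0.0851 q [-0.56  0.7   0.07  0.95 -0.    1.55]
delta xyz [ 0.6  0.6 -0.4] yaw 0.0
```

View pics/a1.png

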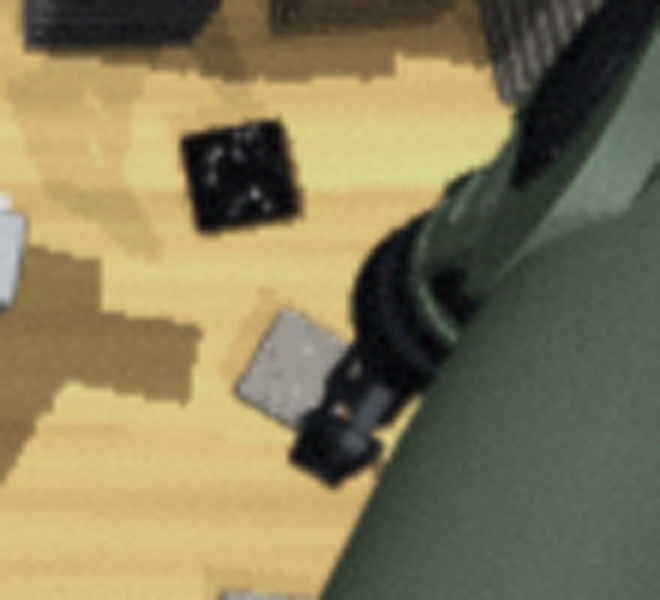

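View pics/a2.png

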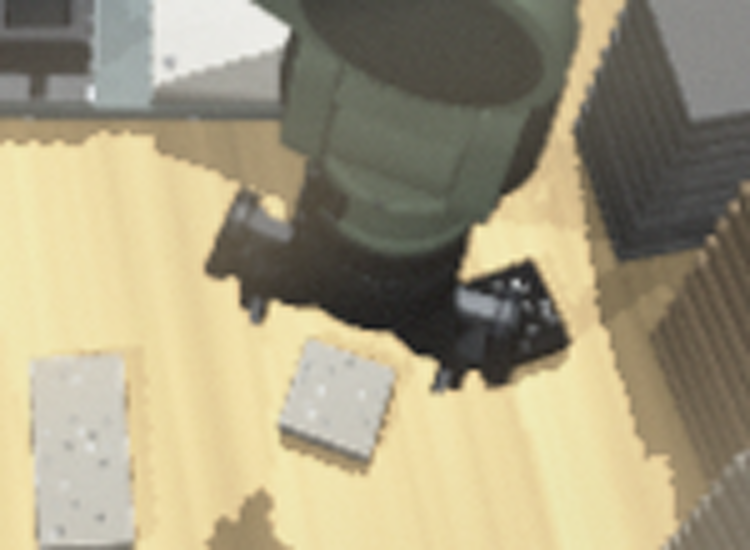

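play_rows --deltas '[{"gripper": 1,"x": 1,"y": 1,"z": 50},{"gripper": 1,"x": 1,"y": 1,"z": 85},{"gripper": 1,"x": 1,"y": 1,"z": 97},{"gripper": 1,"x": 1,"y": 1,"z": 97},{"gripper": 1,"x": 1,"y": 1,"z": 97}]'

```text
invalid input at $.deltas[0]: expected keys gripper, x, y, z, yaw
```

play_rows --deltas '[{"gripper": -1},{"gripper": -1},{"gripper": -1},{"gripper": -1},{"gripper": -1},{"gripper": -1},{"gripper": -1},{"gripper": -1}]' --squeeze 40

```text
invalid input at $.deltas[0]: expected keys gripper, x, y, z, yaw
```

play_rows --deltas '[{"gripper": 1,"x": 1,"y": 1,"z": 50,"yaw": 0},{"gripper": 1,"x": 1,"y": 1,"z": 85,"yaw": 0},{"gripper": 1,"x": 1,"y": 1,"z": 97,"yaw": 0},{"gripper": 1,"x": 1,"y": 1,"z": 97,"yaw": 0},{"gripper": 1,"x": 1,"y": 1,"z": 97,"yaw": 0}]'

```text
time: 2.2
position: [0.6299, -0.3068, 0.0054]
ee_rot: [0.87, 0.493, 0.001, 0.001]
force: [-0.9, -0.5, -0.2]
gripper_width: 0.0854
```

play_rows --deltas '[{"gripper": -1,"x": 0,"y": 0,"z": 0,"yaw": 0},{"gripper": -1,"x": 0,"y": 0,"z": 0,"yaw": 0},{"gripper": -1,"x": 0,"y": 0,"z": 0,"yaw": 0},{"gripper": -1,"x": 0,"y": 0,"z": 0,"yaw": 0},{"gripper": -1,"x": 0,"y": 0,"z": 0,"yaw": 0},{"gripper": -1,"x": 0,"y": 0,"z": 0,"yaw": 0}]' --squeeze 40

```text
time: 2.95
position: [0.6296, -0.306, 0.0046]
ee_rot: [0.87, 0.493, 0.0, 0.001]
force: [-0.9, 0.6, 5.4]
gripper_width: 0.049
```

play_rows --deltas '[{"gripper": -1,"x": 0,"y": 0,"z": -40,"yaw": 0},{"gripper": -1,"x": 0,"y": 0,"z": -90,"yaw": 0},{"gripper": -1,"x": 0,"y": 0,"z": -120,"yaw": 0},{"gripper": -1,"x": 0,"y": 0,"z": -120,"yaw": 0},{"gripper": -1,"x": 0,"y": 0,"z": -120,"yaw": 0}]'

```text
time: 3.58
position: [0.6281, -0.3051, 0.1217]
ee_rot: [0.87, 0.493, -0.001, -0.001]
force: [-0.1, -0.4, -1.4]
gripper_width: 0.0485
```

```bash
python3 -c "
from go import *
print(vw(-85,72,0))
delta(vw(-85,-150,120),-9.2)
delta(vw(-85,72,120),-9.2)"
python3 snap.py scene 300 230 150 110 5 pics/b2.png
```

```text
[0.52637531 0.08143844 0.        ]
t 3.58 pos [ 628.1 -305.1  121.7] jawang -30.88 tilt [-0.002  0.001 -1.   ] F [-0.1 -0.4 -1.4] w 0.0485 q [-0.56  0.68  0.1   1.   -0.    1.55]
delta xyz [  73.3 -203.6    2.2] yaw -21.7
t 3.58 pos [ 628.1 -305.1  121.7] jawang -30.88 tilt [-0.002  0.001 -1.   ] F [-0.1 -0.4 -1.4] w 0.0485 q [-0.56  0.68  0.1   1.   -0.    1.55]
delta xyz [ 279.5 -285.6    2.4] yaw -21.7
```

View pics/b2.png

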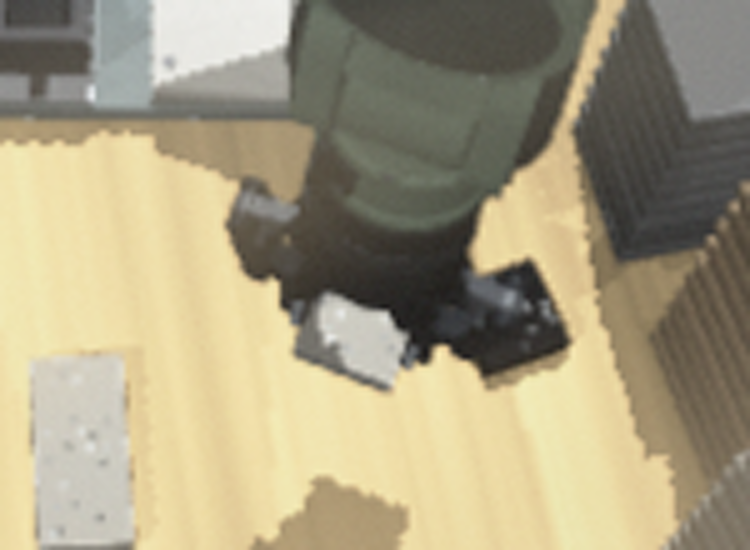

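play_rows --deltas '[{"gripper": -1,"x": 24,"y": -68,"z": 2,"yaw": -7},{"gripper": -1,"x": 49,"y": -136,"z": 2,"yaw": -14},{"gripper": -1,"x": 73,"y": -204,"z": 2,"yaw": -21.7},{"gripper": -1,"x": 73,"y": -204,"z": 2,"yaw": -21.7},{"gripper": -1,"x": 130,"y": -226,"z": 2,"yaw": -21.7},{"gripper": -1,"x": 180,"y": -246,"z": 2,"yaw": -21.7},{"gripper": -1,"x": 230,"y": -266,"z": 2,"yaw": -21.7},{"gripper": -1,"x": 279.5,"y": -285.6,"z": 2,"yaw": -21.7},{"gripper": -1,"x": 279.5,"y": -285.6,"z": 2,"yaw": -21.7},{"gripper": -1,"x": 279.5,"y": -285.6,"z": 2,"yaw": -21.7}]'

```text
time: 4.88
position: [0.5261, 0.0807, 0.12]
ee_rot: [0.761, 0.648, -0.001, -0.001]
force: [-0.9, -0.5, -0.8]
gripper_width: 0.0488
```

play_rows --deltas '[{"gripper": -1,"x": 0,"y": 0,"z": 30,"yaw": 0},{"gripper": -1,"x": 0,"y": 0,"z": 60,"yaw": 0},{"gripper": -1,"x": 0,"y": 0,"z": 60,"yaw": 0},{"gripper": -1,"x": 0,"y": 0,"z": 60,"yaw": 0}]'

```text
time: 5.38
position: [0.5275, 0.0799, 0.0618]
ee_rot: [0.762, 0.648, 0.0, 0.0]
force: [0.5, 0.0, -0.3]
gripper_width: 0.0488
```

```bash
python3 -c "
from go import *
vp()
delta(vw(-85,72,25),-9.2)"
python3 snap.py scene 280 135 115 125 5 pics/c2.png;python3 snap.py top 270 130 125 120 6 pics/c1.png
```

```text
t 5.38 pos [527.5  79.9  61.8] jawang -9.28 tilt [ 0. -0. -1.] F [ 0.5  0.  -0.3] w 0.0488 q [ 0.01  0.47 -0.46  0.64 -0.    1.74]
viewer xyz -83.6 70.6 61.8
t 5.38 pos [527.5  79.9  61.8] jawang -9.28 tilt [ 0. -0. -1.] F [ 0.5  0.  -0.3] w 0.0488 q [ 0.01  0.47 -0.46  0.64 -0.    1.74]
delta xyz [ 1.4 -1.4 36.8] yaw -0.1
```

View pics/c2.png

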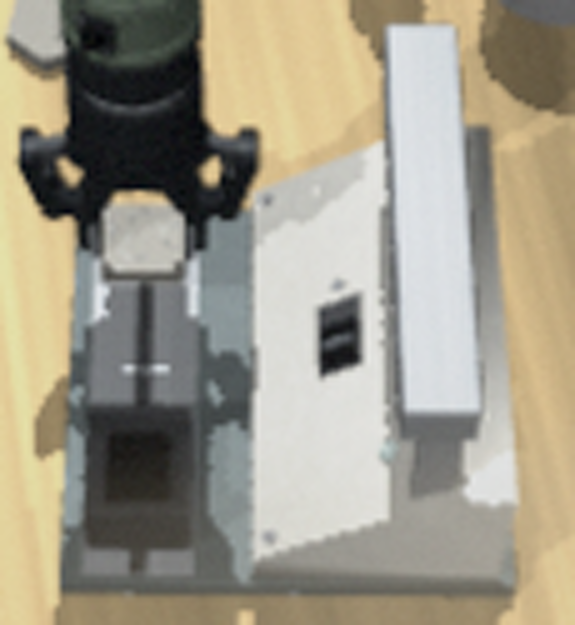

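View pics/c1.png

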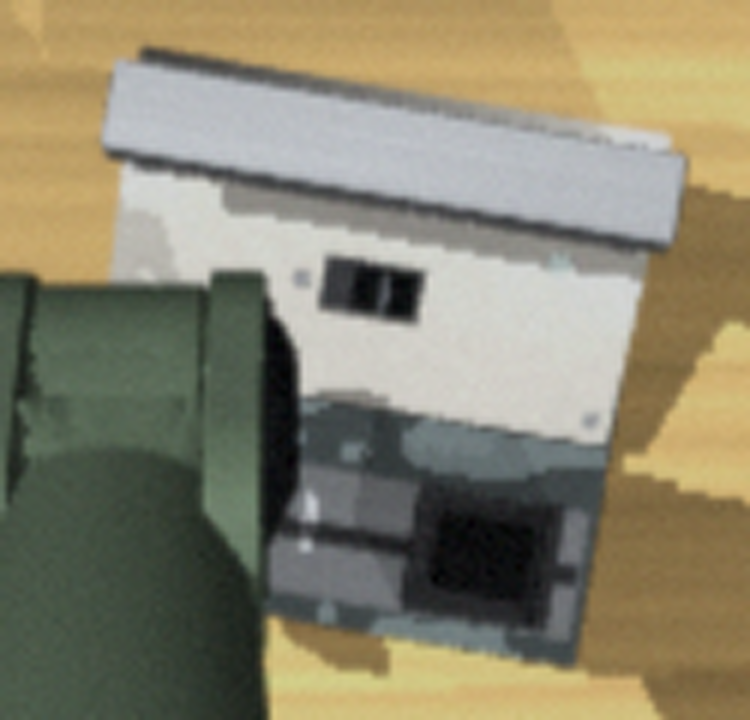

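play_rows --deltas '[{"gripper": -1,"x": 1,"y": -1,"z": 30,"yaw": 0},{"gripper": -1,"x": 1,"y": -1,"z": 38,"yaw": 0},{"gripper": -1,"x": 1,"y": -1,"z": 38,"yaw": 0},{"gripper": -1,"x": 1,"y": -1,"z": 38,"yaw": 0}]'

```text
time: 5.98
position: [0.5272, 0.082, 0.0243]
ee_rot: [0.761, 0.648, 0.001, 0.0]
force: [0.1, 0.6, -0.5]
gripper_width: 0.0484
```

```bash
python3 -c "
from go import *
vp()"
python3 snap.py scene 280 135 115 125 5 pics/d2.png
```

```text
t 5.97 pos [527.2  82.   24.3] jawang -9.18 tilt [ 0.001 -0.    -1.   ] F [ 0.1  0.6 -0.5] w 0.0484 q [ 0.02  0.53 -0.49  0.55 -0.    1.75]
viewer xyz -84.2 72.7 24.3
```

View pics/d2.png

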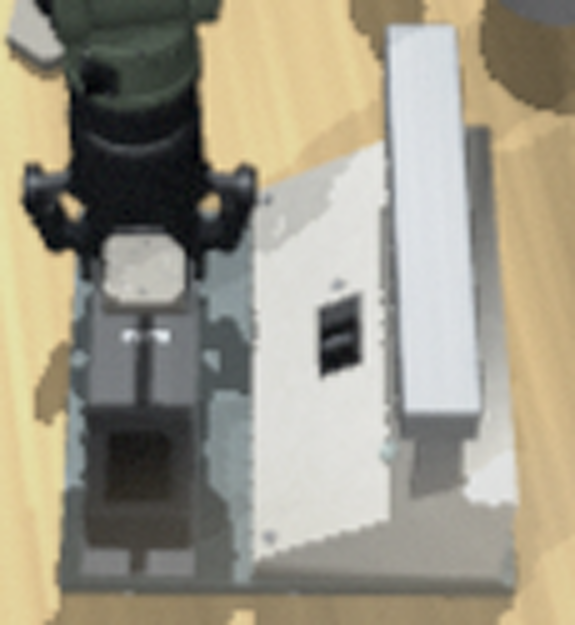

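Lower the last few mm and release.

play_rows --deltas '[{"gripper": -1,"x": 0,"y": 0,"z": 2,"yaw": 0},{"gripper": -1,"x": 0,"y": 0,"z": 4,"yaw": 0},{"gripper": -1,"x": 0,"y": 0,"z": 4,"yaw": 0}]'

```text
time: 6.4
position: [0.5269, 0.082, 0.0205]
ee_rot: [0.761, 0.648, 0.0, 0.0]
force: [-3.2, 0.0, 9.8]
gripper_width: 0.0486
```

```bash
python3 -c "
from go import *
vp()"
```

```text
t 6.40 pos [526.9  82.   20.5] jawang -9.18 tilt [ 0.001 -0.    -1.   ] F [-3.2  0.   9.8] w 0.0486 q [ 0.02  0.53 -0.49  0.55 -0.    1.75]
viewer xyz -84.6 72.6 20.5
```

Contact (about 10 N). Release and rise.

play_rows --deltas '[{"gripper": 1,"x": 0,"y": 0,"z": 0,"yaw": 0},{"gripper": 1,"x": 0,"y": 0,"z": 0,"yaw": 0},{"gripper": 1,"x": 0,"y": 0,"z": 0,"yaw": 0},{"gripper": 1,"x": 0,"y": 0,"z": 0,"yaw": 0},{"gripper": 1,"x": 0,"y": 0,"z": -40,"yaw": 0},{"gripper": 1,"x": 0,"y": 0,"z": -90,"yaw": 0},{"gripper": 1,"x": 0,"y": 0,"z": -90,"yaw": 0}]'

```text
time: 7.28
position: [0.5297, 0.0821, 0.113]
ee_rot: [0.761, 0.648, 0.003, 0.002]
force: [0.5, 0.6, 0.1]
gripper_width: 0.0855
```

```bash
python3 -c "
from go import *
vp(); delta(vw(-85,-75,110),-9.2)"
python3 snap.py scene 280 135 115 125 5 pics/e2.png
```

```text
t 7.28 pos [529.7  82.1 113. ] jawang -9.18 tilt [ 0.008  0.    -1.   ] F [0.5 0.6 0.1] w 0.0855 q [ 0.02  0.41 -0.41  0.75  0.    1.75]
viewer xyz -81.9 73.2 113.0
t 7.28 pos [529.7  82.1 113. ] jawang -9.18 tilt [ 0.008  0.    -1.   ] F [0.5 0.6 0.1] w 0.0855 q [ 0.02  0.41 -0.41  0.75  0.    1.75]
delta xyz [-148.2   -3.2    2.8] yaw 0.0
```

View pics/e2.png

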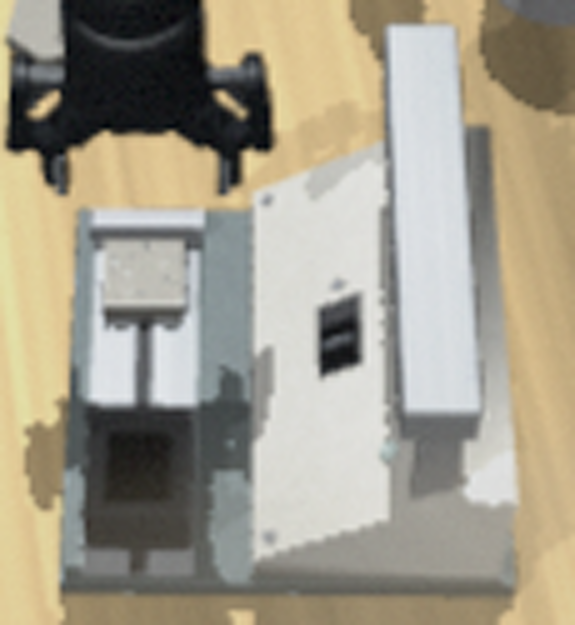

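play_rows --deltas '[{"gripper": -1,"x": -50,"y": -2,"z": 0,"yaw": 0},{"gripper": -1,"x": -100,"y": -2,"z": 2,"yaw": 0},{"gripper": -1,"x": -147,"y": -2,"z": 2,"yaw": 0},{"gripper": -1,"x": -147,"y": -2,"z": 2,"yaw": 0},{"gripper": -1,"x": -147,"y": -2,"z": 2,"yaw": 0},{"gripper": -1,"x": -147,"y": -2,"z": 2,"yaw": 0}]'

```text
time: 8.07
position: [0.5007, -0.0616, 0.1067]
ee_rot: [0.761, 0.649, -0.0, -0.001]
force: [0.4, -0.1, 0.2]
gripper_width: 0.0001
```

```bash
python3 -c "
from go import *
vp(); delta(vw(-85,-74,54),-9.2)"
python3 snap.py scene 280 135 115 125 5 pics/f2.png; python3 snap.py top 270 130 125 120 6 pics/f1.png
```

```text
t 8.07 pos [500.7 -61.6 106.7] jawang -9.09 tilt [-0.001  0.001 -1.   ] F [ 0.4 -0.1  0.2] w 0.0001 q [-0.27  0.37 -0.48  0.72  0.    1.46]
viewer xyz -87.5 -73.4 106.7
t 8.07 pos [500.7 -61.6 106.7] jawang -9.09 tilt [-0.001  0.001 -1.   ] F [ 0.4 -0.1  0.2] w 0.0001 q [-0.27  0.37 -0.48  0.72  0.    1.46]
delta xyz [-0.7  2.6 52.7] yaw 0.1
```

View pics/f2.png

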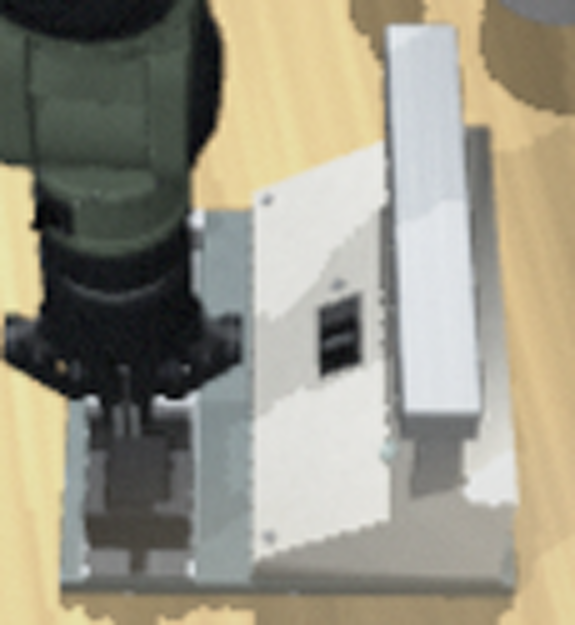

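View pics/f1.png

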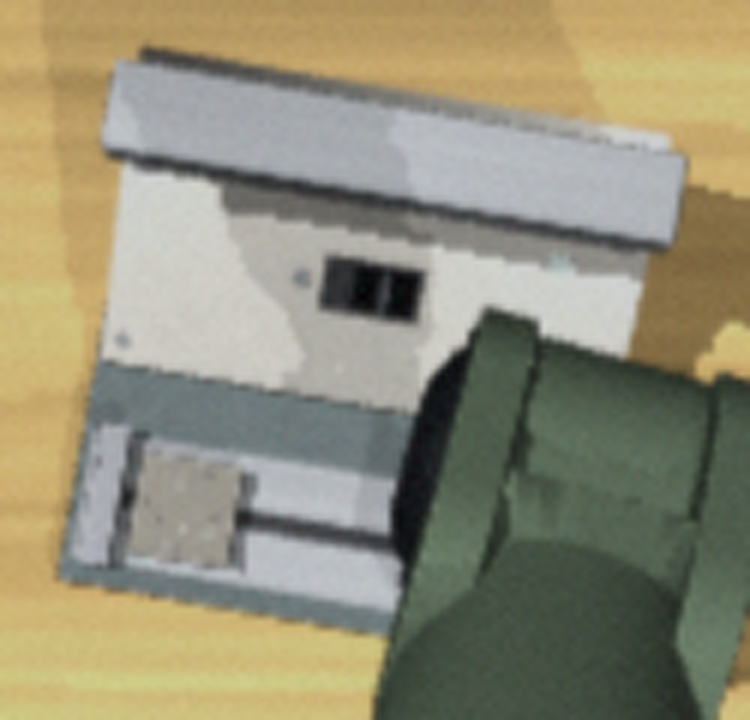

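play_rows --deltas '[{"gripper": -1,"x": 0,"y": 1,"z": 40,"yaw": 0},{"gripper": -1,"x": 0,"y": 1,"z": 52,"yaw": 0},{"gripper": -1,"x": 0,"y": 1,"z": 52,"yaw": 0},{"gripper": -1,"x": 0,"y": 1,"z": 52,"yaw": 0}]'

```text
time: 8.68
position: [0.5027, -0.063, 0.0562]
ee_rot: [0.761, 0.648, 0.0, 0.0]
force: [0.3, 0.3, -0.2]
gripper_width: -0.0003
```

```bash
python3 -c "
from go import *
vp()"
python3 snap.py scene 280 135 115 125 5 pics/g2.png
```

```text
t 8.68 pos [502.7 -63.   56.2] jawang -9.16 tilt [ 0.001 -0.    -1.   ] F [ 0.3  0.3 -0.2] w -0.0003 q [-0.27  0.44 -0.53  0.6   0.    1.46]
viewer xyz -85.4 -74.3 56.2
```

View pics/g2.png

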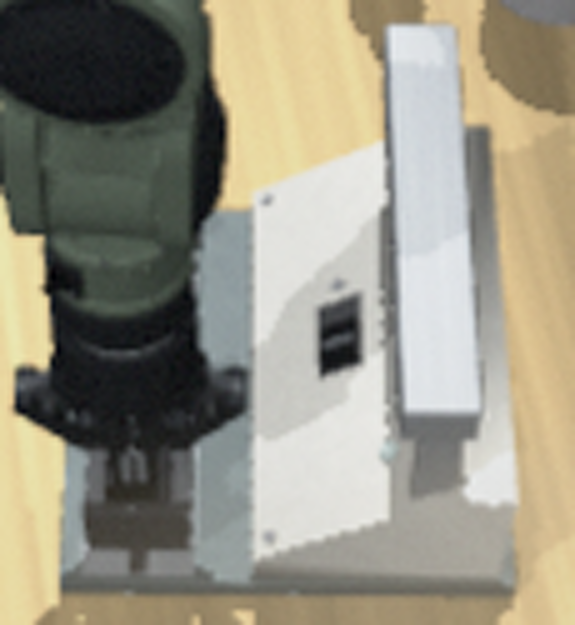

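play_rows --deltas '[{"gripper": -1,"x": 0,"y": 0,"z": 3,"yaw": 0},{"gripper": -1,"x": 0,"y": 0,"z": 6,"yaw": 0},{"gripper": -1,"x": 0,"y": 0,"z": 9,"yaw": 0},{"gripper": -1,"x": 0,"y": 0,"z": 9,"yaw": 0},{"gripper": -1,"x": 0,"y": 0,"z": 9,"yaw": 0}]'

```text
time: 9.35
position: [0.5027, -0.0632, 0.0468]
ee_rot: [0.761, 0.648, 0.0, 0.001]
force: [-0.3, -0.4, 5.6]
gripper_width: 0.0
```

```bash
python3 -c "
from go import *
vp()"
```

```text
t 9.35 pos [502.7 -63.2  46.8] jawang -9.19 tilt [ 0.001 -0.    -1.   ] F [-0.3 -0.4  5.6] w 0.0000 q [-0.27  0.45 -0.54  0.57  0.    1.46]
viewer xyz -85.3 -74.5 46.8
```

play_rows --deltas '[{"gripper": -1,"x": 0,"y": 0,"z": 1,"yaw": 0},{"gripper": -1,"x": 4,"y": 0,"z": 1,"yaw": 0},{"gripper": -1,"x": 10,"y": 0,"z": 1,"yaw": 0},{"gripper": -1,"x": 16,"y": 0,"z": 1,"yaw": 0},{"gripper": -1,"x": 22,"y": 0,"z": 1,"yaw": 0},{"gripper": -1,"x": 28,"y": 0,"z": 1,"yaw": 0},{"gripper": -1,"x": 34,"y": 0,"z": 1,"yaw": 0},{"gripper": -1,"x": 40,"y": 0,"z": 1,"yaw": 0},{"gripper": -1,"x": 40,"y": 0,"z": 1,"yaw": 0}]'

```text
time: 10.48
position: [0.5093, -0.0232, 0.046]
ee_rot: [0.761, 0.648, 0.001, 0.001]
force: [-0.6, 1.7, 6.8]
gripper_width: -0.0002
```

```bash
python3 -c "
from go import *
vp()"
python3 snap.py scene 280 135 115 125 5 pics/i2.png;python3 snap.py top 270 130 125 120 6 pics/i1.png
```

```text
t 10.47 pos [509.3 -23.2  46. ] jawang -9.16 tilt [ 0.002  0.    -1.   ] F [-0.6  1.7  6.8] w -0.0002 q [-0.19  0.46 -0.53  0.57  0.    1.54]
viewer xyz -85.2 -34.1 46.0
```

View pics/i2.png

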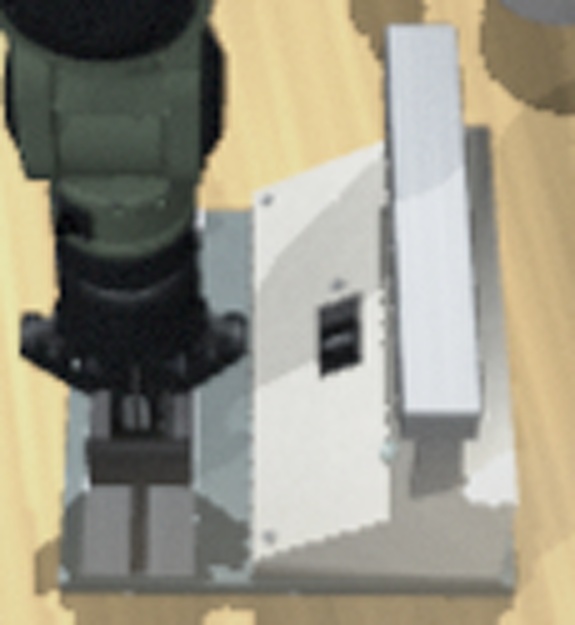

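View pics/i1.png

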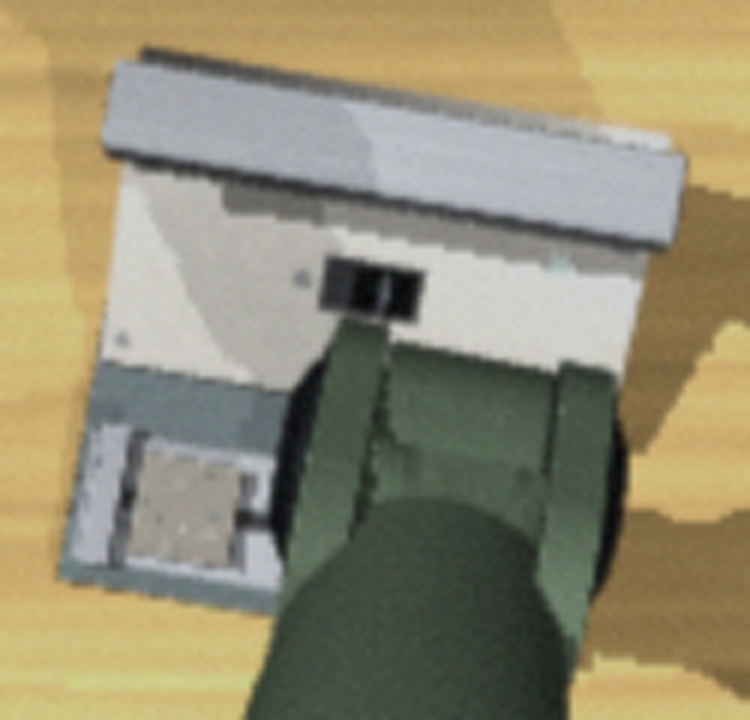

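play_rows --deltas '[{"gripper": -1,"x": 6,"y": 0,"z": 0,"yaw": 0},{"gripper": -1,"x": 12,"y": 0,"z": 0,"yaw": 0},{"gripper": -1,"x": 18,"y": 0,"z": 0,"yaw": 0},{"gripper": -1,"x": 24,"y": 0,"z": 0,"yaw": 0},{"gripper": -1,"x": 30,"y": 0,"z": 0,"yaw": 0},{"gripper": -1,"x": 36,"y": 0,"z": 0,"yaw": 0},{"gripper": -1,"x": 40,"y": 0,"z": 0,"yaw": 0},{"gripper": -1,"x": 44,"y": 0,"z": 0,"yaw": 0},{"gripper": -1,"x": 44,"y": 0,"z": 0,"yaw": 0}]'

```text
time: 11.7
position: [0.5164, 0.02, 0.046]
ee_rot: [0.761, 0.648, 0.001, 0.001]
force: [0.4, 0.8, 6.8]
gripper_width: -0.0003
```

play_rows --deltas '[{"gripper": -1,"x": 2,"y": 0,"z": 0,"yaw": 0},{"gripper": -1,"x": 4,"y": 0,"z": 0,"yaw": 0},{"gripper": -1,"x": 6,"y": 0,"z": 0,"yaw": 0},{"gripper": -1,"x": 7,"y": 0,"z": 0,"yaw": 0}]'

```text
time: 12.2
position: [0.5174, 0.0263, 0.046]
ee_rot: [0.762, 0.648, 0.0, 0.001]
force: [-0.0, -0.9, 6.7]
gripper_width: -0.0003
```

```bash
python3 -c "
from go import *
vp()"
python3 snap.py scene 280 135 115 125 5 pics/j2.png;python3 snap.py top 270 130 125 120 6 pics/j1.png
```

```text
t 12.20 pos [517.4  26.3  46. ] jawang -9.20 tilt [ 0.002 -0.001 -1.   ] F [-0.  -0.9  6.7] w -0.0003 q [-0.09  0.47 -0.51  0.58 -0.    1.64]
viewer xyz -85.0 16.2 46.0
```

View pics/j2.png

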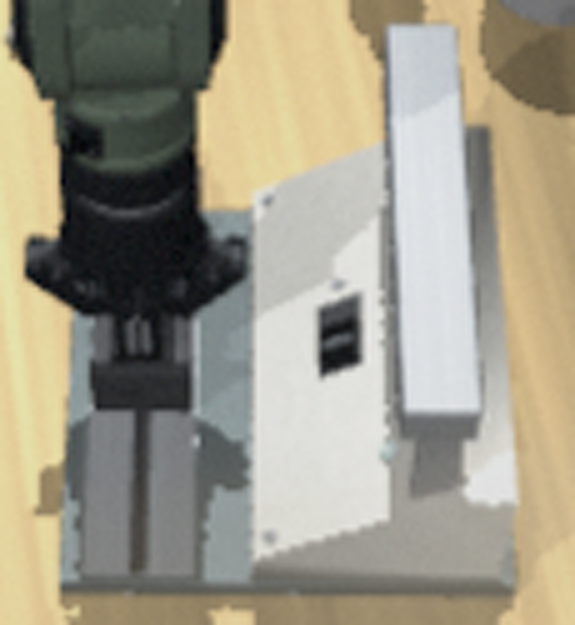

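View pics/j1.png

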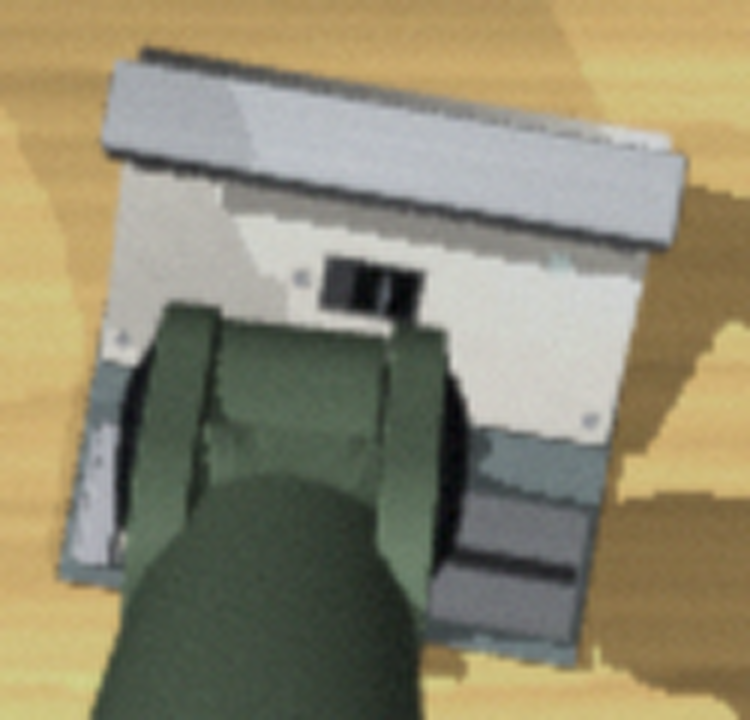

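play_rows --deltas '[{"gripper": -1,"x": 2,"y": 0,"z": 0,"yaw": 0},{"gripper": -1,"x": 3,"y": 0,"z": 0,"yaw": 0},{"gripper": -1,"x": 4,"y": 0,"z": 0,"yaw": 0}]'

```text
time: 12.68
position: [0.5181, 0.0301, 0.046]
ee_rot: [0.762, 0.648, 0.0, 0.001]
force: [-0.1, -4.0, 6.8]
gripper_width: -0.0004
```

play_rows --deltas '[{"gripper": -1,"x": 1,"y": 0,"z": 0,"yaw": 0},{"gripper": -1,"x": 2,"y": 0,"z": 0,"yaw": 0}]'

```text
time: 12.92
position: [0.5182, 0.031, 0.046]
ee_rot: [0.762, 0.648, -0.001, 0.002]
force: [-1.0, -5.4, 7.5]
gripper_width: 0.0002
```

play_rows --deltas '[{"gripper": -1,"x": 1,"y": 0,"z": 0,"yaw": 0},{"gripper": -1,"x": 2,"y": 0,"z": 0,"yaw": 0}]'

```text
time: 13.18
position: [0.5186, 0.033, 0.046]
ee_rot: [0.762, 0.648, -0.001, 0.002]
force: [0.4, -5.3, 6.6]
gripper_width: 0.0001
```

```bash
python3 -c "
from go import *
vp()"
python3 snap.py scene 280 135 115 125 5 pics/k2.png
```

```text
t 13.18 pos [518.6  33.   46. ] jawang -9.24 tilt [ 0.002 -0.004 -1.   ] F [ 0.4 -5.3  6.6] w 0.0001 q [-0.08  0.47 -0.51  0.59 -0.    1.66]
viewer xyz -85.0 23.0 46.0
```

View pics/k2.png

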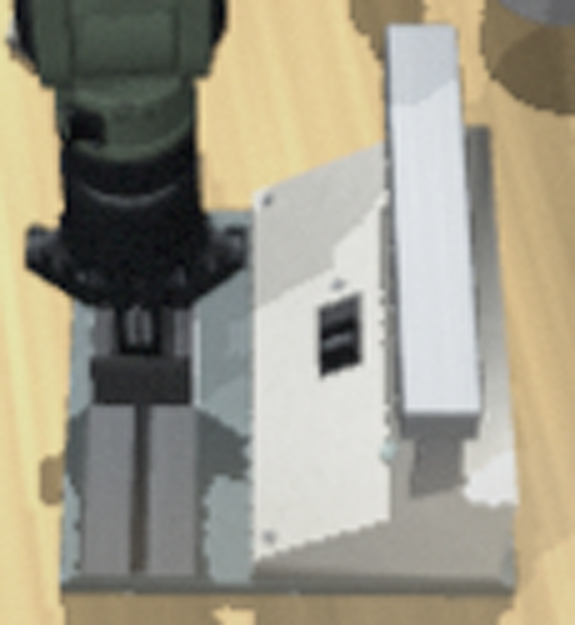

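play_rows --deltas '[{"gripper": -1,"x": 1,"y": 0,"z": 0,"yaw": 0},{"gripper": -1,"x": 1,"y": 0,"z": -2,"yaw": 0},{"gripper": -1,"x": 1,"y": 0,"z": -4,"yaw": 0},{"gripper": -1,"x": 1,"y": 0,"z": -7,"yaw": 0},{"gripper": -1,"x": 1,"y": 0,"z": -12,"yaw": 0},{"gripper": -1,"x": 1,"y": 0,"z": -50,"yaw": 0},{"gripper": -1,"x": 1,"y": 0,"z": -90,"yaw": 0},{"gripper": -1,"x": 1,"y": 0,"z": -90,"yaw": 0}]'

```text
time: 14.22
position: [0.5199, 0.0361, 0.138]
ee_rot: [0.761, 0.648, 0.002, 0.001]
force: [0.7, -0.3, -0.1]
gripper_width: 0.0
```

```bash
python3 -c "
from go import *
vp()"
python3 snap.py scene 280 135 115 125 5 pics/l2.png;python3 snap.py top 270 130 125 120 6 pics/l1.png
```

```text
t 14.22 pos [519.9  36.1 138. ] jawang -9.16 tilt [ 0.005  0.    -1.   ] F [ 0.7 -0.3 -0.1] w 0.0000 q [-0.07  0.35 -0.41  0.8   0.    1.66]
viewer xyz -84.1 26.2 138.0
```

View pics/l2.png

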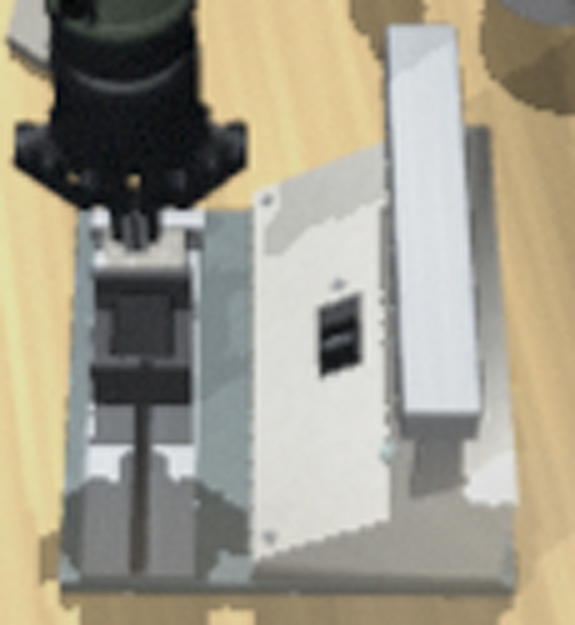

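View pics/l1.png

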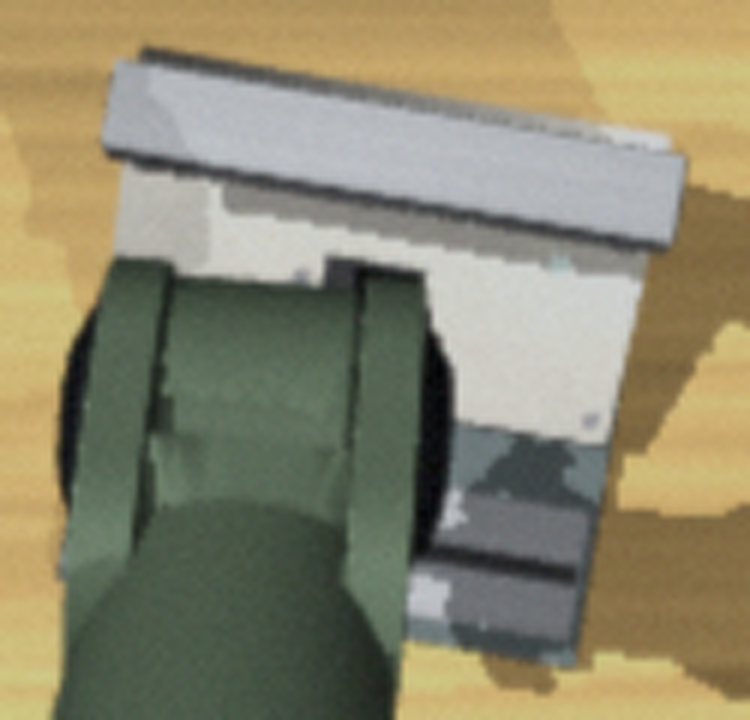

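```bash
python3 -c "
from go import *
import h
c=h.C['top'];W=c['world_to_cam'];Ri=W[:3,:3].T;o=-Ri@W[:3,3]
for px in((291,173),(330,174)):
  d=Ri@np.array([(px[0]-c['cx'])/c['fx'],-(px[1]-c['cy'])/c['fy'],-1])
  for z in(.2,.25,.3,.35,.4):
    p=o+d*(z-o[2])/d[2]; q=(p[:2]-V[:2])*1e3; C,S=np.cos(V[2]),np.sin(V[2]); print(px,z,(C*q[0]+S*q[1]).round(0),(-S*q[0]+C*q[1]).round(0))
delta(vw(-21,-26,110),-9.18)
"
```

```text
(291, 173) 0.2 6.0 106.0
(291, 173) 0.25 -1.0 101.0
(291, 173) 0.3 -8.0 96.0
(291, 173) 0.35 -15.0 91.0
(291, 173) 0.4 -22.0 86.0
(330, 174) 0.2 21.0 7.0
(330, 174) 0.25 13.0 6.0
(330, 174) 0.3 5.0 6.0
(330, 174) 0.35 -3.0 5.0
(330, 174) 0.4 -10.0 5.0
t 14.32 pos [517.6  36.1 135.1] jawang -9.17 tilt [-0.     0.001 -1.   ] F [-0.5  1.1 -0.3] w 0.0001 q [-0.07  0.36 -0.41  0.8   0.    1.66]
delta xyz [-51.9  65.4  25.1] yaw 0.0
```

```bash
python3 snap.py scene 200 60 260 200 3 pics/m2.png
```

```text
(no output)
```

View pics/m2.png

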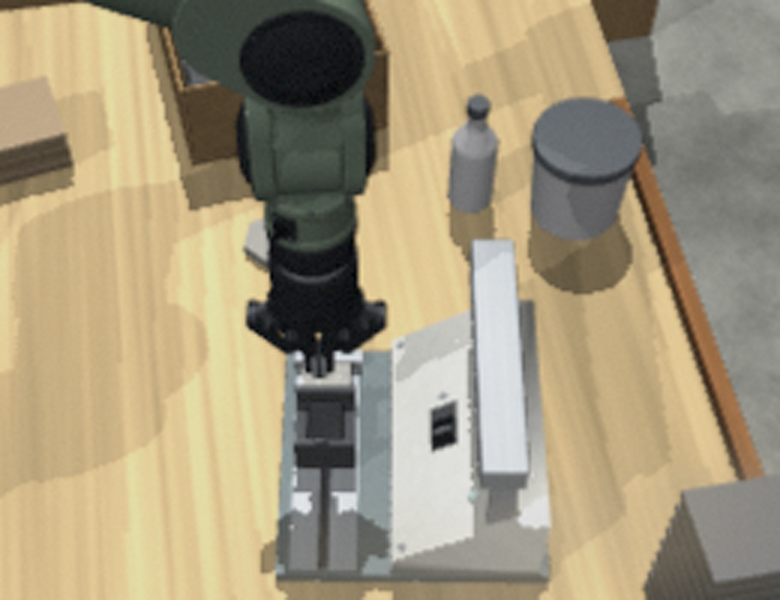

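```bash
python3 -c "
from go import *
import h
s,M=st()
for dz in(0,.05,.1,.15,.2,.25,.3,.35,.4): print(dz,((h.proj('scene',s['position']+[0,0,dz])-[200,60])*3).round(0), ((h.proj('scene',s['position']+[0.05,-.008,dz])-[200,60])*3).round(0))
"
```

```text
t 14.38 pos [517.   36.1 134.4] jawang -9.17 tilt [-0.002  0.001 -1.   ] F [-0.1  0.3  0.4] w -0.0001 q [-0.07  0.36 -0.42  0.8   0.    1.66]
0 [[319. 369.]] [[373. 369.]]
0.05 [[317. 338.]] [[373. 338.]]
0.1 [[315. 305.]] [[373. 305.]]
0.15 [[313. 269.]] [[374. 269.]]
0.2 [[310. 230.]] [[374. 230.]]
0.25 [[308. 188.]] [[374. 188.]]
0.3 [[305. 142.]] [[374. 142.]]
0.35 [[302.  92.]] [[374.  92.]]
0.4 [[299.  37.]] [[374.  37.]]
```

play_rows --deltas '[{"gripper": 1,"x": -26,"y": 0,"z": 0,"yaw": 0},{"gripper": 1,"x": -52,"y": 0,"z": 0,"yaw": 0},{"gripper": 1,"x": -52,"y": 30,"z": 0,"yaw": 0},{"gripper": 1,"x": -52,"y": 62,"z": 0,"yaw": 0},{"gripper": 1,"x": -52,"y": 62,"z": 25,"yaw": 0},{"gripper": 1,"x": -52,"y": 62,"z": 25,"yaw": 0},{"gripper": 1,"x": -52,"y": 62,"z": 25,"yaw": 0}]'

```text
time: 15.25
position: [0.5702, -0.0253, 0.1098]
ee_rot: [0.761, 0.648, -0.0, -0.001]
force: [0.4, 0.3, 0.7]
gripper_width: 0.0852
```

```bash
python3 -c "
from go import *
vp()"
python3 snap.py scene 280 135 115 125 5 pics/n2.png;python3 snap.py top 270 130 125 120 6 pics/n1.png
```

```text
t 15.25 pos [570.2 -25.3 109.8] jawang -9.18 tilt [-0.001  0.    -1.   ] F [0.4 0.3 0.7] w 0.0852 q [-0.17  0.47 -0.3   0.8   0.    1.56]
viewer xyz -24.7 -26.4 109.8
```

View pics/n2.png

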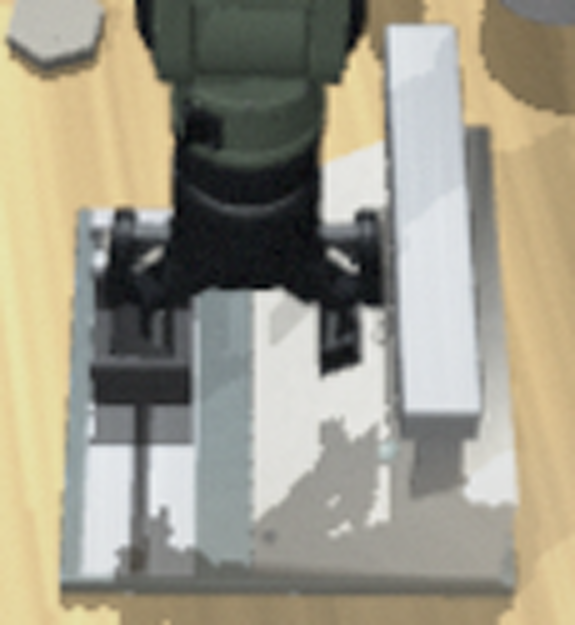

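View pics/n1.png

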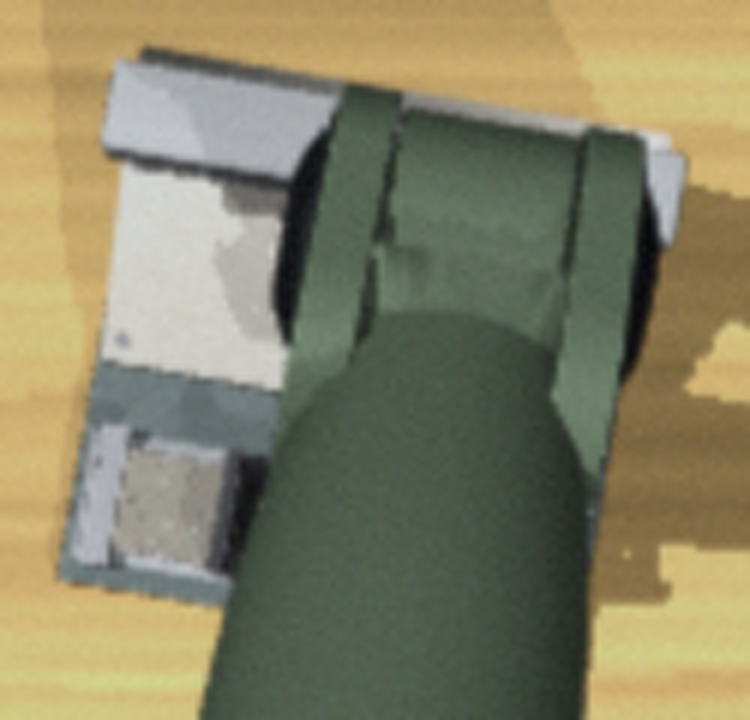

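play_rows --deltas '[{"gripper": 1,"x": 0,"y": 0,"z": 20,"yaw": 0},{"gripper": 1,"x": 0,"y": 0,"z": 32,"yaw": 0},{"gripper": 1,"x": 0,"y": 0,"z": 36,"yaw": 0},{"gripper": 1,"x": 0,"y": 0,"z": 36,"yaw": 0}]'

```text
time: 15.85
position: [0.5708, -0.0255, 0.0744]
ee_rot: [0.761, 0.648, -0.0, -0.0]
force: [-0.5, -0.3, -0.0]
gripper_width: 0.0855
```

```bash
python3 -c "
from go import *
vp()"
python3 snap.py scene 280 135 115 125 6 pics/o2.png
```

```text
t 15.85 pos [570.8 -25.5  74.4] jawang -9.19 tilt [-0.  0. -1.] F [-0.5 -0.3 -0. ] w 0.0855 q [-0.17  0.51 -0.34  0.72  0.    1.56]
viewer xyz -24.1 -26.5 74.4
```

View pics/o2.png

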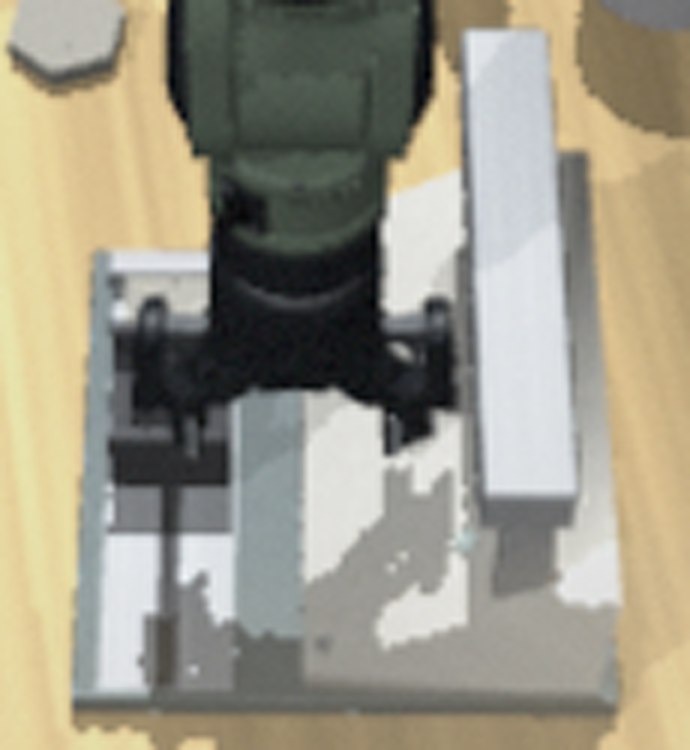

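play_rows --deltas '[{"gripper": 1,"x": 0,"y": 0,"z": 3,"yaw": 0},{"gripper": 1,"x": 0,"y": 0,"z": 5,"yaw": 0},{"gripper": 1,"x": 0,"y": 0,"z": 6,"yaw": 0}]'

```text
time: 16.27
position: [0.5708, -0.0255, 0.0682]
ee_rot: [0.761, 0.648, -0.0, -0.0]
force: [-0.5, 0.7, 0.1]
gripper_width: 0.0854
```

play_rows --deltas '[{"gripper": 1,"x": 0,"y": 0,"z": 1,"yaw": 0},{"gripper": 1,"x": 0,"y": 0,"z": 2,"yaw": 0}]'

```text
time: 16.52
position: [0.5709, -0.0255, 0.0663]
ee_rot: [0.761, 0.648, 0.0, 0.0]
force: [-0.0, 0.6, 0.0]
gripper_width: 0.0853
```

play_rows --deltas '[{"gripper": 1,"x": 0,"y": 0,"z": 1,"yaw": 0},{"gripper": 1,"x": 0,"y": 0,"z": 2,"yaw": 0}]'

```text
time: 16.77
position: [0.5708, -0.0255, 0.0642]
ee_rot: [0.761, 0.648, -0.0, 0.0]
force: [-0.4, 0.5, -0.1]
gripper_width: 0.0857
```

play_rows --deltas '[{"gripper": 1,"x": 0,"y": 0,"z": 1,"yaw": 0},{"gripper": 1,"x": 0,"y": 0,"z": 2,"yaw": 0}]'

```text
time: 17.02
position: [0.5709, -0.0255, 0.0622]
ee_rot: [0.761, 0.648, 0.0, 0.0]
force: [-0.2, -0.0, 0.1]
gripper_width: 0.0856
```

play_rows --deltas '[{"gripper": 1,"x": 0,"y": 0,"z": 1,"yaw": 0},{"gripper": 1,"x": 0,"y": 0,"z": 2,"yaw": 0}]'

```text
time: 17.27
position: [0.5708, -0.0255, 0.0602]
ee_rot: [0.761, 0.648, -0.0, -0.0]
force: [0.5, -0.3, -0.2]
gripper_width: 0.0855
```

```bash
python3 -c "
from go import *
vp()"
python3 snap.py scene 280 135 115 125 6 pics/p2.png
```

```text
t 17.27 pos [570.8 -25.5  60.2] jawang -9.18 tilt [-0.  0. -1.] F [ 0.5 -0.3 -0.2] w 0.0855 q [-0.17  0.53 -0.35  0.69  0.    1.56]
viewer xyz -24.1 -26.5 60.2
```

View pics/p2.png

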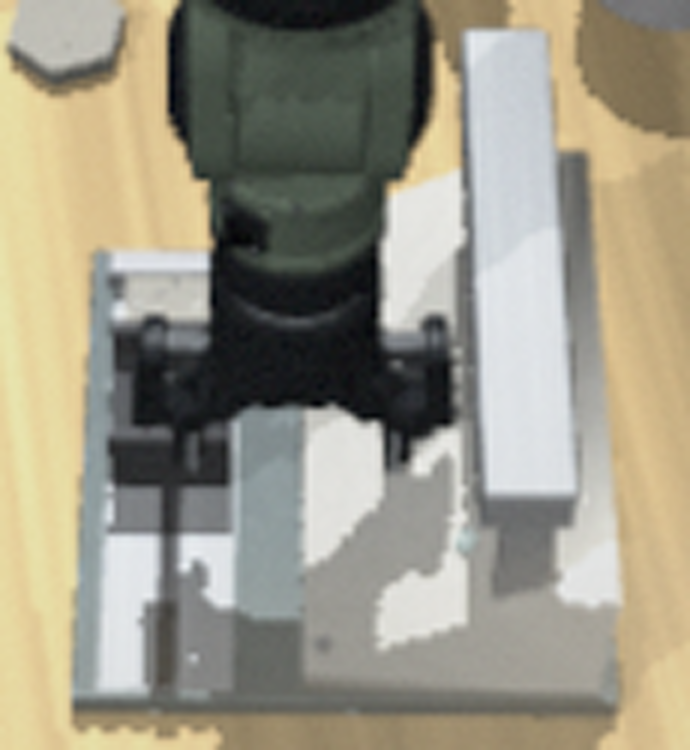

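play_rows --deltas '[{"gripper": 1,"x": 0,"y": 0,"z": 1,"yaw": 0},{"gripper": 1,"x": 0,"y": 0,"z": 1,"yaw": 0}]'

```text
time: 17.58
position: [0.5707, -0.0255, 0.0592]
ee_rot: [0.761, 0.648, -0.0, -0.0]
force: [-0.5, -0.0, -0.4]
gripper_width: 0.0856
```

play_rows --deltas '[{"gripper": 1,"x": 0,"y": 0,"z": 1,"yaw": 0},{"gripper": 1,"x": 0,"y": 0,"z": 1,"yaw": 0}]'

```text
time: 17.82
position: [0.5707, -0.0255, 0.0582]
ee_rot: [0.761, 0.648, -0.0, -0.0]
force: [-0.0, 0.1, -0.1]
gripper_width: 0.0855
```

```bash
python3 -c "
from go import *
import h
for x,y,z in((18,-37,71),(27,-37,71),(27,-37,73),(18,-15,71),(-67,-37,71),(-75,-37,71)): print((x,y,z),((h.proj('scene',vw(x,y,z))-[280,135])*6).round(0))"

```

```text
(18, -37, 71) [[381. 474.]]
(27, -37, 71) [[400. 474.]]
(27, -37, 73) [[401. 472.]]
(18, -15, 71) [[380. 434.]]
(-67, -37, 71) [[202. 474.]]
(-75, -37, 71) [[185. 474.]]
```

play_rows --deltas '[{"gripper": 1,"x": 0,"y": 0,"z": 1,"yaw": 0},{"gripper": 1,"x": 0,"y": 0,"z": 1,"yaw": 0}]'

```text
time: 18.08
position: [0.571, -0.0255, 0.0576]
ee_rot: [0.761, 0.648, 0.0, 0.0]
force: [-1.2, 0.6, 3.8]
gripper_width: 0.0855
```

play_rows --deltas '[{"gripper": 1,"x": 0,"y": 0,"z": 1,"yaw": 0},{"gripper": 1,"x": 0,"y": 0,"z": 1,"yaw": 0}]'

```text
time: 18.32
position: [0.5712, -0.0255, 0.0574]
ee_rot: [0.761, 0.648, 0.0, 0.0]
force: [-4.3, 0.6, 9.4]
gripper_width: 0.085
```

play_rows --deltas '[{"gripper": 1,"x": 0,"y": 0,"z": 1,"yaw": 0},{"gripper": 1,"x": 0,"y": 0,"z": 1,"yaw": 0}]'

```text
time: 18.58
position: [0.5713, -0.0256, 0.0572]
ee_rot: [0.761, 0.648, 0.0, 0.001]
force: [-6.7, 0.1, 15.0]
gripper_width: 0.0856
```

```bash
python3 -c "
from go import *
vp()"
python3 snap.py scene 320 185 60 50 12 pics/q2.png
```

```text
t 18.57 pos [571.3 -25.6  57.2] jawang -9.18 tilt [ 0.002 -0.    -1.   ] F [-6.7  0.1 15. ] w 0.0856 q [-0.17  0.54 -0.36  0.68 -0.    1.56]
viewer xyz -23.6 -26.5 57.2
```

View pics/q2.png

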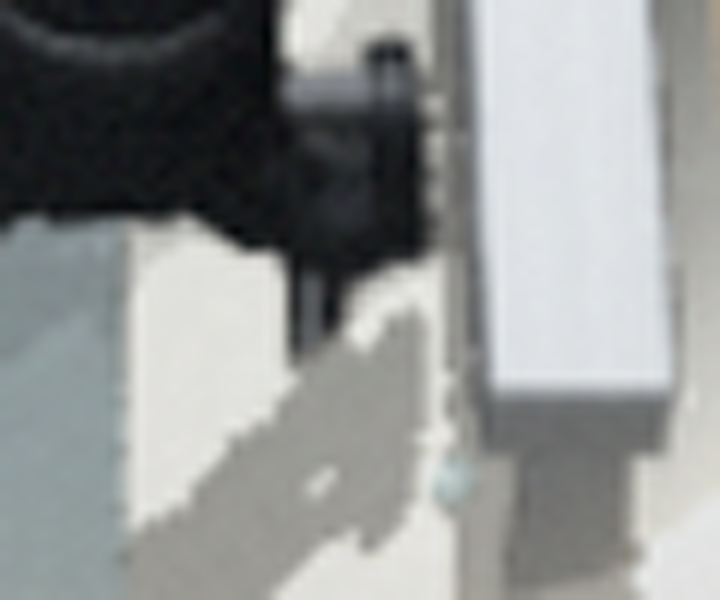

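play_rows --deltas '[{"gripper": 1,"x": 0,"y": 0,"z": -5,"yaw": 0},{"gripper": 1,"x": 0,"y": 2,"z": -8,"yaw": 0},{"gripper": 1,"x": 0,"y": 5,"z": -7.5,"yaw": 0},{"gripper": 1,"x": 0,"y": 5,"z": -7.5,"yaw": 0}]'

```text
time: 19.12
position: [0.5759, -0.0264, 0.0624]
ee_rot: [0.761, 0.648, -0.0, -0.0]
force: [-0.1, -0.5, -0.4]
gripper_width: 0.0854
```

play_rows --deltas '[{"gripper": 1,"x": 2,"y": 0,"z": 0,"yaw": 0},{"gripper": 1,"x": 4,"y": 0,"z": 0,"yaw": 0},{"gripper": 1,"x": 6,"y": 0,"z": 0,"yaw": 0},{"gripper": 1,"x": 8,"y": 0,"z": 0,"yaw": 0},{"gripper": 1,"x": 8,"y": 0,"z": 0,"yaw": 0}]'

```text
time: 19.75
position: [0.5771, -0.0182, 0.0628]
ee_rot: [0.761, 0.648, -0.0, 0.0]
force: [0.5, 0.2, 0.2]
gripper_width: 0.0851
```

play_rows --deltas '[{"gripper": 1,"x": 1,"y": 0,"z": 0,"yaw": 0},{"gripper": 1,"x": 2,"y": 0,"z": 0,"yaw": 0}]'

```text
time: 20.0
position: [0.5774, -0.0164, 0.0628]
ee_rot: [0.761, 0.648, 0.0, 0.0]
force: [-0.0, -1.1, -0.6]
gripper_width: 0.0854
```

play_rows --deltas '[{"gripper": 1,"x": 1,"y": 0,"z": 0,"yaw": 0},{"gripper": 1,"x": 2,"y": 0,"z": 0,"yaw": 0}]'

```text
time: 20.25
position: [0.5776, -0.015, 0.0628]
ee_rot: [0.762, 0.648, -0.0, 0.0]
force: [-1.2, -2.4, 0.1]
gripper_width: 0.0853
```

```bash
python3 -c "
from go import *
vp()"
python3 snap.py scene 320 175 60 50 12 pics/r2.png
```

```text
t 20.25 pos [577.6 -15.   62.8] jawang -9.23 tilt [-0.    -0.001 -1.   ] F [-1.2 -2.4  0.1] w 0.0853 q [-0.15  0.54 -0.33  0.7  -0.    1.58]
viewer xyz -19.0 -15.1 62.8
```

View pics/r2.png

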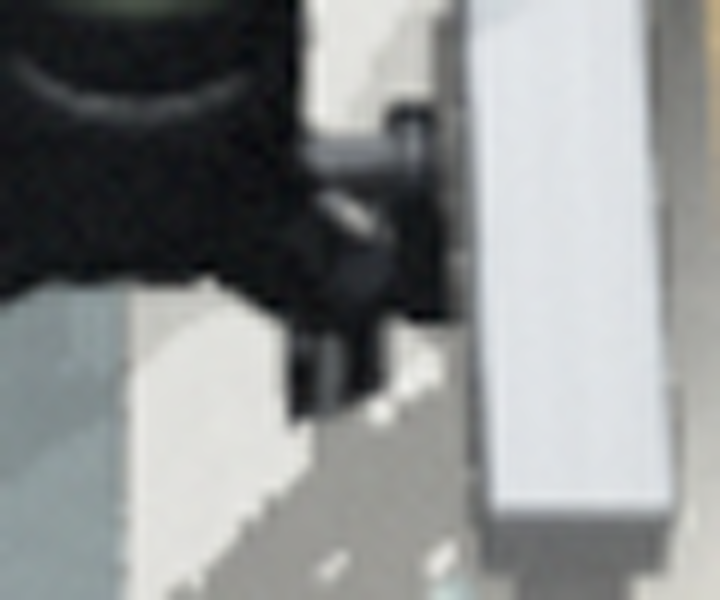

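play_rows --deltas '[{"gripper": 1,"x": 1,"y": 0,"z": 0,"yaw": 0},{"gripper": 1,"x": 2,"y": 0,"z": 0,"yaw": 0},{"gripper": 1,"x": 3,"y": 0,"z": 0,"yaw": 0}]'

```text
time: 20.68
position: [0.5782, -0.0111, 0.0628]
ee_rot: [0.761, 0.648, 0.0, -0.0]
force: [0.2, -1.0, 0.0]
gripper_width: 0.0856
```

play_rows --deltas '[{"gripper": 1,"x": 1,"y": 0,"z": 0,"yaw": 0},{"gripper": 1,"x": 2,"y": 0,"z": 0,"yaw": 0},{"gripper": 1,"x": 3,"y": 0,"z": 0,"yaw": 0}]'

```text
time: 21.05
position: [0.5786, -0.0082, 0.0627]
ee_rot: [0.761, 0.648, 0.0, -0.0]
force: [0.6, 0.6, -0.4]
gripper_width: 0.0851
```

play_rows --deltas '[{"gripper": 1,"x": 1,"y": 0,"z": 0,"yaw": 0},{"gripper": 1,"x": 2,"y": 0,"z": 0,"yaw": 0}]'

```text
time: 21.3
position: [0.579, -0.0064, 0.0628]
ee_rot: [0.761, 0.648, 0.0, -0.0]
force: [0.5, -0.5, -0.4]
gripper_width: 0.0855
```

```bash
python3 -c "
from go import *
vp()"
```

```text
t 21.30 pos [579.   -6.4  62.8] jawang -9.18 tilt [ 0.  0. -1.] F [ 0.5 -0.5 -0.4] w 0.0855 q [-0.14  0.54 -0.33  0.7   0.    1.59]
viewer xyz -19.1 -6.4 62.8
```

play_rows --deltas '[{"gripper": 1,"x": 0,"y": 0,"z": -30,"yaw": 0},{"gripper": 1,"x": 0,"y": 0,"z": -60,"yaw": 0},{"gripper": 1,"x": 0,"y": -40,"z": -80,"yaw": 0},{"gripper": 1,"x": 0,"y": -100,"z": -100,"yaw": 0},{"gripper": 1,"x": 0,"y": -150,"z": -110,"yaw": 0},{"gripper": 1,"x": 0,"y": -180,"z": -110,"yaw": 0},{"gripper": 1,"x": 0,"y": -180,"z": -110,"yaw": 0},{"gripper": 1,"x": 0,"y": -180,"z": -110,"yaw": 0}]'

```text
time: 22.3
position: [0.4024, 0.022, 0.1732]
ee_rot: [0.761, 0.648, 0.001, 0.001]
force: [0.0, 0.6, -0.8]
gripper_width: 0.085
```

```bash
python3 -c "
from go import *
vp()"
python3 snap.py scene 280 135 115 125 5 pics/s2.png;python3 snap.py top 270 130 125 120 6 pics/s1.png
```

```text
t 22.30 pos [402.4  22.  173.2] jawang -9.19 tilt [ 0.002 -0.    -1.   ] F [ 0.   0.6 -0.8] w 0.0850 q [-0.13  0.11 -0.64  0.82 -0.    1.6 ]
viewer xyz -197.9 -6.4 173.2
```

View pics/s2.png

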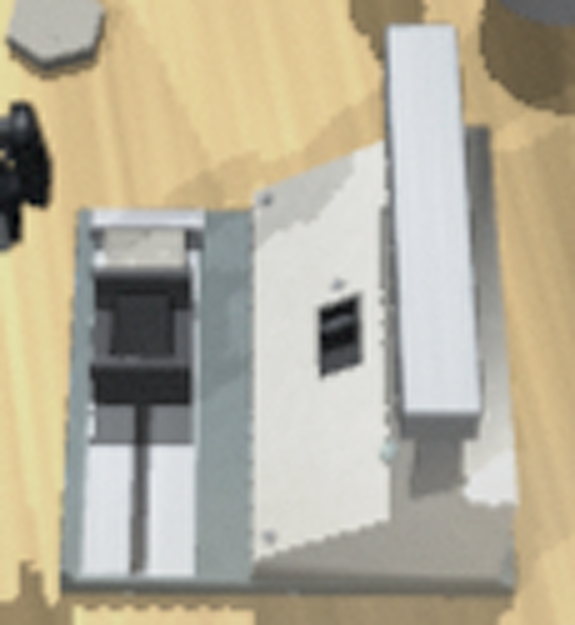

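View pics/s1.png

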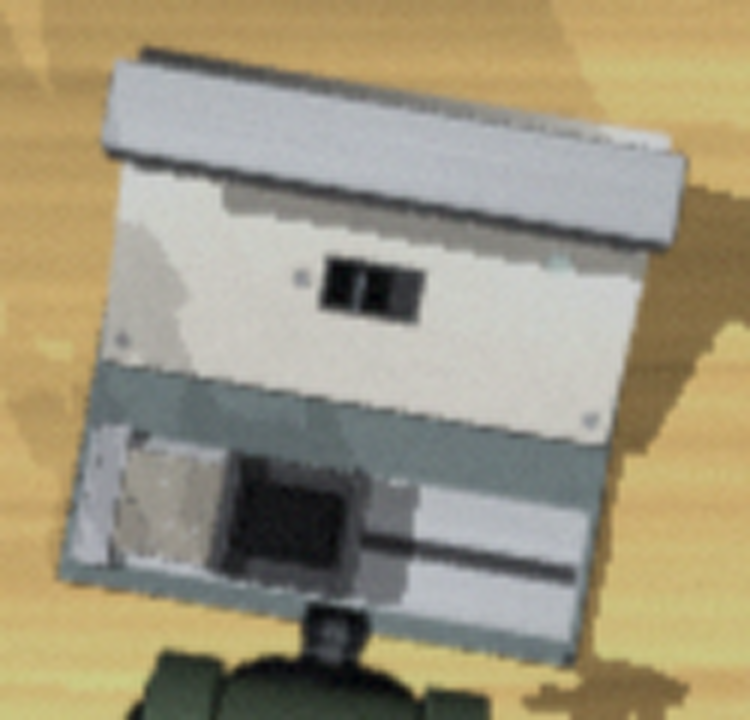

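```bash
python3 -c "
from plant import robot,telemetry
print(telemetry.sense()['force'].round(1)); print(robot.hand_in())"
```

```text
[ 1.5 -0.2 -0.4]
the job is handed in; nothing more can be done
None
```

The job is done and handed in at about 22.5 s; the hand-in gives no verdict.

- **Tile:** I picked the grey speckled square at top-picture pixel (430, 182). The black square, the turquoise square and the oblong tile were not it. I set it square on the bed, about 8 mm short of the fence.
- **Stop:** With the button pressed down (about 6.7 N), I slid the stop along until it was blocked at about 5 N against tile and fence, then let the button go. In the last pictures the tile sits flush on both sides. The stop reads about 110 mm in the top view and about 108 mm in the scene view, against 110 mm nominal.
- **Switch:** The moves only allow turning about the tool's own axis, so I could not lean the hand with the panel. Instead I pushed the ridge with the far finger of the opened gripper, keeping the upright hand in front of the light bar. While finding the height, that fingertip touched the panel with about 15–16 N. The last pictures show the ridge moved across to the dot side, about 4 pixels against 4.6 expected for full travel, and the force had fallen to zero.
- **Other checks:** The hand is about 0.17 m up, in front of the machine, and touching nothing. The hex tile and bottle looked undisturbed where they came into view; I did not take a last picture of the whole table.

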